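Find a spacer's deep hole on the gauge pin and hold it hole-up

ROBOT

A 6-joint arm with a two-finger parallel gripper is mounted at the origin on the work surface; the furniture and walls round the work are solid. World frame = base frame: x ahead of the robot, y to its left, z up, the work surface at z = 0. Lengths are in m, angles in rad, forces in N, time in s.
With the tool pointing down it reaches from about 0.4 to 0.925 m from the base axis. Payload 12.5 kg.
Tool frame: the origin (TCP) lies midway between the tips of the shut fingers; the grasp point (between the pads) lies 19 mm behind it (hold_point_z is the distance from the TCP to the grasp point, in m); z points along the fingers, x is the direction in which the jaws open and shut, and the axes are right-handed (so a half turn about z gives the same grasp; the last joint's range is limited). The gripper opens to 95 mm and grips with 3 to 60 N. Pads are 20 mm wide; open, the fingers measure 119 mm over their backs; the gripper's body (75 mm by 180 mm) begins 59 mm behind the grasp point.
Start: joints at [-1.442, 0.491, 1.559, -0, 1.092, -0.106], TCP at [0.145, -0.608, 0.215] pointing down, gripper open.
Joint ranges: [-3.1, 3.1], [-0.84, 2.19], [0.05, 2.79], [-1.13, 4.28], [0.06, 2.93], [-2.69, 2.69]. Speed limits (rad/s): [2.22, 2.22, 2.79, 3.14, 3.14, 3.14].

INTERFACE

Orientations are given as a rotation vector (axis times angle).
In Python, from rig import read_state, read_camera, sign_off, masks_of, spot_point, hold_point_z gives the robot as it stands. The module is installed in compiled form; this text tells all that it offers.
- The arm moves only by the tool servo_tool, never from a script. Its arguments are lists of equal length, an entry for each row: "dp": the shift along the tool's x, y, z in mm, a list of three; "delta_rot": the turn, a rotation vector about the tool's x, y, z in degrees, a list of three; "gripper": the finger opening in mm, from 0 to 95.1. A call has 1 to 10 rows; each row is the pose to reach, as a shift and turn from the pose commanded when the call began, along the tool's axes at that moment; what a row does not reach only later rows make up. A row lasts 1/12 s, in which the tool goes at most 41.7 mm and 7.16 degrees, less where a joint would pass 70% of its speed; a pose out of reach is approached as far as the arm can. A call with a gripper value outside its range is refused whole. The fingers move at their own pace and stop on an object; the grip force is fixed at half the most. Time passes only in rows, so rows that repeat a pose let the fingers close. It gives the time, the measured TCP pose, the force and the opening at its end, in the units of the state.
- read_state(): the state, without advancing time (a new reading comes with each control period).
- read_camera(name): name is "scene" or "side" or "wrist"; returns a dict with "pixels" (480x640x3 uint8, red, green, blue), "intrinsics" (3x3 intrinsics, pixels), "eye" and "orientation" of the camera in the world. Camera axes: x right, y down, z forward; pixel columns grow to the right and rows downward; lengths in m; the calibration is good to about 2 mm. A picture is of the moment at which its call begins. There is no depth.
- sign_off(): hands the job in, once; it reports no verdict.
Trained networks look in the newest picture that a camera, given by its name, has taken for a name from the list of things; names that differ only in an ending like _2 or _b are one class to them, and where a whole thing is asked for, a point or a joint stands for the part that bears it (a point fixed in the world has none). Each returns a list of dicts, best first, with "confidence" (0 to 1); they miss things now and then, are a little off and sometimes report something else, mostly with a low value. They report only what shows in the picture. A call takes as long as a camera call. They do not tell look-alikes from the thing itself.
- masks_of(camera, target): "region" (480x640 bool, what is visible of it).
- spot_point(camera, target): "at" ([x, y, z] in m, in world coordinates, good to about 4 mm: a listed point, or the origin of a listed thing).
The state is a dict: "time_s": time; "qpos": joint angles; "joint_velocities": joint speeds; "joint_torque": joint torques, N m; "tool_pos": TCP position; "tcp_rot": TCP orientation; "ft_force": force on the tool from outside, world axes, zero at the start; "torque": the same for the moment, N m; "gripper_width": opening from 0.0 (shut) to 1.0 (fully open).
Only numpy, scipy, OpenCV 4.12 (cv2) and the standard library are available. Lean on these libraries where they do the work, as an engineer would, in place of code of your own. Each camera call takes 0.05 s, during which the arm holds its last target.

TASK

One end of the octagonal metal spacer has a deep blind hole and the other only a shallow recess that looks the same. Pick the spacer up and find the deep end by feel on a pin of the depth gauge: press it on until the pin is fully home against the bottom of the hole and keep it pressed there for a moment. Then take it off and finish while still holding the spacer still in the gripper, upright with its deep hole facing up, about 22 cm above the table, leaving the ink pots and the tape roll where they stand.

Things in the scene. Friction and masses are not known exactly. Their poses are not given: they have to be found in the camera images.
- spacer_mid (a point): Centre of the loose spacer, an octagonal aluminium bar 64 mm long (along x), 36 mm across flats, 0.15 kg, lying on a flat: centre 18 mm up, z up, upright flats at both sides to grip. Each end face has a brass-lined bore 16 mm wide in its middle: one 32 mm deep, its flat bottom exactly at this centre point, the other 5 mm deep. They look alike; feel on the gauge which is which.
- gauge: Rigid depth gauge fixed to the table. Origin: underside centre of its grey base plate (70 x 56 mm along x, y; 14 mm tall with bolts). A dark post (30 x 20 mm) rises from the middle to 80 mm. Level brass pins, 10 mm thick, 36 mm long, tapered at the tip, stick out of it along y and -y, 65 mm up. A pin goes 32 mm into the deep hole (4 mm left showing), 5 mm into the other.
- pin_left_tip (a point): Tip of the gauge pin that points along the gauge's +y (roughly to the robot's left), on the pin's axis, 65 mm above the table, 46 mm from the gauge's middle.
- pin_right_tip (a point): Tip of the gauge pin that points along the gauge's -y (roughly to the robot's right), on the pin's axis, 65 mm above the table, 46 mm from the gauge's middle.
- pot_red: Bystander: red-lidded ink pot, 60 mm across, 58 mm tall; origin at the centre of its underside.
- pot_blue: Bystander: blue-lidded ink pot, 58 mm across, 64 mm tall; origin at the centre of its underside.
- pot_yellow: Bystander: yellow-lidded ink pot, 67 mm across, 58 mm tall; origin at the centre of its underside.
- tape: Bystander: beige roll of masking tape, 92 mm across, 24 mm tall, lying flat; origin at the centre of its underside.
Not all that is in view belongs to the job. What is shaped like the gauge but pink is not meant.

How it is judged:
On the way:
1. the deep hole is pressed fully home on a gauge pin: the pin's tip within 5 mm of the bottom of the hole, pressing with more than 2 N, for 0.2 s ((distance between spacer_mid and pin_left_tip below 0.005 m or distance between spacer_mid and pin_right_tip below 0.005 m) and contact force between spacer and gauge above 2 N), for 0.2 s.
At the end, for the whole second after the job is handed in: The fingers hold the spacer, still (under 30 mm/s), its length within 20 degrees of vertical with the deep hole up, its centre 180 to 350 mm above the table, off the gauge (height (world z) of spacer_mid between 0.18 and 0.35 m and angle between deep_end's own x axis and vertical below 0.35 rad and contact force between the fingers and spacer above 1 N and contact force between spacer and gauge below 0.2 N and linear speed of spacer below 0.03 m/s); the arm keeps its last pose, push and grip.
It fails at once if the red-lidded ink pot is moved by more than 30 mm (distance of pot_red from where it was at the start of the episode above 0.03 m).
It fails at once if the blue-lidded ink pot is moved by more than 30 mm (distance of pot_blue from where it was at the start of the episode above 0.03 m).
It fails at once if the yellow-lidded ink pot is moved by more than 30 mm (distance of pot_yellow from where it was at the start of the episode above 0.03 m).
It fails at once if the beige roll of masking tape is moved by more than 30 mm (distance of tape from where it was at the start of the episode above 0.03 m).
It also fails if it takes over 51 s, if anything falls off the work surface, if the arm or the gripper's body presses on something with over 40 N, if the wrist force passes 120 N, or if a joint passes its speed limit or range.

## Working session

There is one attempt and no reset: what is moved stays moved. The work goes in short steps, Python scripts to look and compute and a tool call to move; the robot and the scene stay as the last step left them, time stands still between calls to the robot, and variables do not carry over. Pictures are saved under pics/ and viewed, and the job is handed in when it is done.

Besides the shell and the picture viewer there is one more tool, called after "Request:" as name(argument=value, ...) on one line, values as JSON. servo_tool: Moves the arm, as the interface text tells. Its arguments: {"type":"object","properties":{"dp":{"type":"array","items":{"type":"array","items":{"type":"number"}}},"delta_rot":{"type":"array","items":{"type":"array","items":{"type":"number"}}},"gripper":{"type":"array","items":{"type":"number"}}},"required":["dp","delta_rot","gripper"]}

```bash
mkdir -p pics; cat > h.py <<'E'
import numpy as np,cv2
from rig import *
def snap(c,fn=None):
    r=read_camera(c)
    if fn: cv2.imwrite('pics/'+fn,cv2.cvtColor(r['pixels'],cv2.COLOR_RGB2BGR))
    return r
def R_of(r):
    o=np.array(r['orientation'],float)
    if o.shape==(3,3): return o
    if o.size==3: return cv2.Rodrigues(o)[0]
    from scipy.spatial.transform import Rotation as Ro
    return Ro.from_quat(o).as_matrix()
def proj(r,p):
    q=R_of(r).T@(np.array(p)-np.array(r['eye'])); u=np.array(r['intrinsics'])@q; return u[:2]/u[2]
def ray(r,uv,z):
    d=R_of(r)@np.linalg.inv(np.array(r['intrinsics']))@np.array([uv[0],uv[1],1.]); e=np.array(r['eye']); return e+d*(z-e[2])/d[2]
E
python3 - <<'E'
from h import *
s=read_state();print({k:np.round(v,3) for k,v in s.items()}, hold_point_z)
for c in ['scene','side']:
    r=snap(c,c+'0.png');print(c,r['eye'],r['orientation'])
    for t in ['spacer_mid','gauge','pin_left_tip','pin_right_tip','pot_red','pot_blue','pot_yellow','tape']:
        print(t,[(round(float(d['confidence']),2),np.round(d['at'],3).tolist(),proj(r,d['at']).round().tolist()) for d in spot_point(c,t)])
E
```

```text
{'time_s': np.float64(0.0), 'qpos': array([-1.442,  0.492,  1.559,  0.   ,  1.092, -0.106]), 'joint_velocities': array([-0.   , -0.001, -0.001, -0.001,  0.   ,  0.001]), 'joint_torque': array([-2.0000e-03, -6.1265e+01, -2.5818e+01,  6.9000e-02,  4.8000e-02,
       -0.0000e+00]), 'tool_pos': array([ 0.145, -0.608,  0.214]), 'tcp_rot': array([-2.466e+00,  1.945e+00,  1.000e-03]), 'ft_force': array([-0.292, -0.005,  0.406]), 'torque': array([ 0.043,  0.012, -0.068]), 'gripper_width': np.float64(1.001)} 0.0188
scene [-0.14491462  1.10851842  0.76359155] [-0.91896498  2.31544708 -1.28492279]
spacer_mid [(0.72, [0.46, 0.007, 0.017], [433.0, 222.0])]
gauge [(0.91, [0.459, 0.657, 0.002], [232.0, 365.0]), (0.6, [0.54, 0.235, 0.001], [348.0, 251.0])]
pin_left_tip [(0.8, [0.536, 0.288, 0.066], [336.0, 238.0]), (0.75, [0.466, 0.7, 0.067], [207.0, 349.0])]
pin_right_tip [(0.93, [0.548, 0.192, 0.066], [359.0, 219.0]), (0.71, [0.444, 0.617, 0.067], [253.0, 331.0])]
pot_red [(0.59, [0.405, 0.394, 0.003], [349.0, 309.0])]
pot_blue [(0.98, [0.686, 0.333, -0.002], [275.0, 245.0])]
pot_yellow [(0.93, [0
[... 204 characters left out ...]
 0.017], [265.0, 377.0]), (0.6, [0.542, 0.49, -0.001], [294.0, 238.0]), (0.17, [0.54, 0.24, 0.001], [304.0, 295.0])]
gauge [(0.95, [0.54, 0.24, 0.002], [304.0, 294.0]), (0.61, [0.458, 0.661, -0.006], [256.0, 214.0])]
pin_left_tip [(0.9, [0.539, 0.288, 0.065], [300.0, 253.0]), (0.7, [0.548, 0.195, 0.063], [311.0, 278.0])]
pin_right_tip [(0.91, [0.444, 0.612, 0.066], [249.0, 195.0]), (0.65, [0.544, 0.196, 0.064], [309.0, 277.0])]
pot_red [(0.88, [0.405, 0.39, -0.0], [233.0, 262.0]), (0.26, [0.538, 0.287, 0.064], [300.0, 254.0])]
pot_blue [(0.96, [0.682, 0.335, 0.003], [368.0, 264.0])]
pot_yellow [(0.77, [0.65, 0.455, 0.002], [342.0, 241.0])]
tape [(0.96, [0.541, 0.49, -0.002], [293.0, 239.0])]
```

View pics/scene0.png

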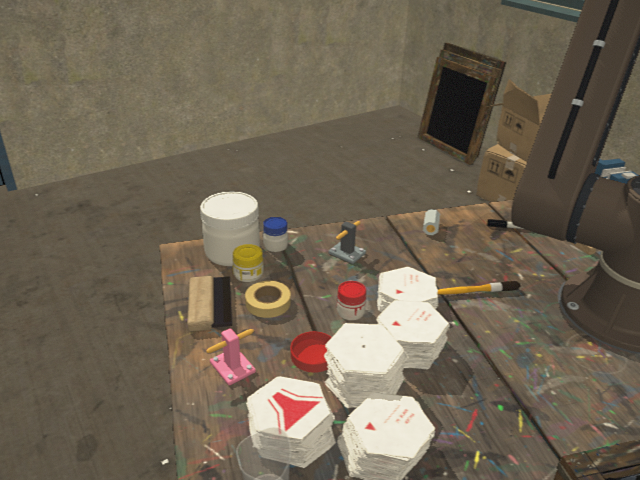

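View pics/side0.png

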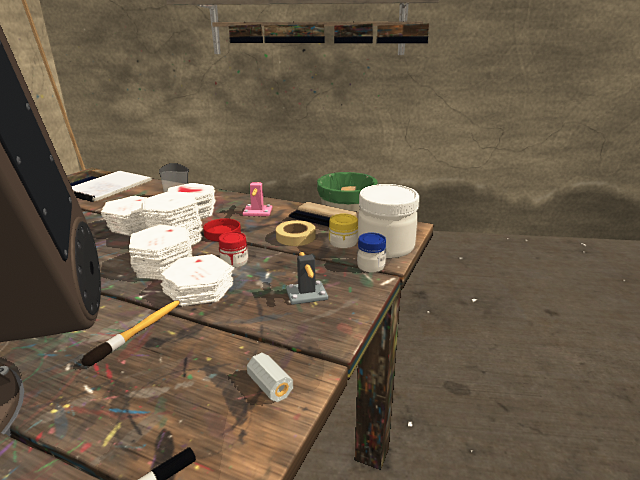

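The scene view shows the octagonal spacer at (432,222), and the side view shows it at (268,378). The grey and dark gauge is at (348,245) in scene and (306,280) in side.

Look-alikes:
- **For the gauge:** the pink one at scene (232,358) / side (257,200). I reject it because the real one is grey with a dark post.
- **For the spacer:** the white and black marker at side (170,465) / scene (500,224), and the roll of tape at side (294,235), which the network gave a score of 0.6. I reject both because the spacer is a silver octagon with a brass bore.

Next I'll fit the yaw to the silhouettes and check it in close crops.

```bash
cat > fit.py <<'E'
from h import *
from scipy.optimize import minimize
def prism(p):
    x,y,yaw=p;a=np.array([np.cos(yaw),np.sin(yaw),0]);b=np.array([-a[1],a[0],0]);R=.018/np.cos(np.pi/8)
    return [np.array([x,y,.018])+s*.032*a+R*(np.cos(t)*b+np.sin(t)*np.array([0,0,1])) for s in(-1,1) for t in np.pi/8+np.arange(8)*np.pi/4]
def sil(r,pts):
    uv=np.array([proj(r,q) for q in pts]);m=np.zeros((480*1,640),np.uint8)
    cv2.fillConvexPoly(m,cv2.convexHull((uv*16).astype(np.float32)).astype(np.int32),1,shift=4);return m>0
def fit(cams,p0):
    d=[]
    for c in cams:
        r=snap(c);m=masks_of(c,'spacer_mid');d.append((r,m[0]['region']));print(c,m[0]['confidence'],m[0]['region'].sum())
    def cost(p): return sum(1-(sil(r,prism(p))&m).sum()/(sil(r,prism(p))|m).sum() for r,m in d)
    best=min((minimize(cost,[*p0,w],method='Nelder-Mead',options=dict(initial_simplex=[[*p0,w],[p0[0]+.006,p0[1],w],[p0[0],p0[1]+.006,w],[*p0,w+.25]])) for w in np.arange(0,3.1,.4)),key=lambda o:o.fun)
    return best.x,best.fun,d
E
python3 - <<'E'
from fit import *
x,f,d=fit(['scene','side'],(.46,.008));print(x,np.degrees(x[2]),f)
for i,(r,m) in enumerate(d):
    im=cv2.cvtColor(r['pixels'],cv2.COLOR_RGB2BGR)
    uv=[proj(r,q) for q in prism(x)];c=np.mean(uv,0).astype(int)
    A=im[c[1]-40:c[1]+40,c[0]-50:c[0]+50].copy()
    for a in uv: im[int(a[1]),int(a[0])]=(0,0,255)
    B=im[c[1]-40:c[1]+40,c[0]-50:c[0]+50]
    out=cv2.resize(np.hstack([A,B]),None,fx=4,fy=4,interpolation=0)
    cv2.imwrite(f'pics/c{i}.png',out)
    g=proj(r,[.54,.238,.04]).astype(int);cv2.imwrite(f'pics/g{i}.png',cv2.resize(im[g[1]-40:g[1]+40,g[0]-50:g[0]+50],None,fx=5,fy=5))
a=[cv2.resize(cv2.imread(f'pics/c{i}.png'),(800,320)) for i in(0,1)]
cv2.imwrite('pics/cc.png',cv2.resize(np.vstack(a),(740,592)))
E
```

```text
scene 0.73 315
side 0.69 1316
[0.46655057 0.0107505  2.07723194] 119.01662335866726 0.2463710731761981
```

View pics/cc.png

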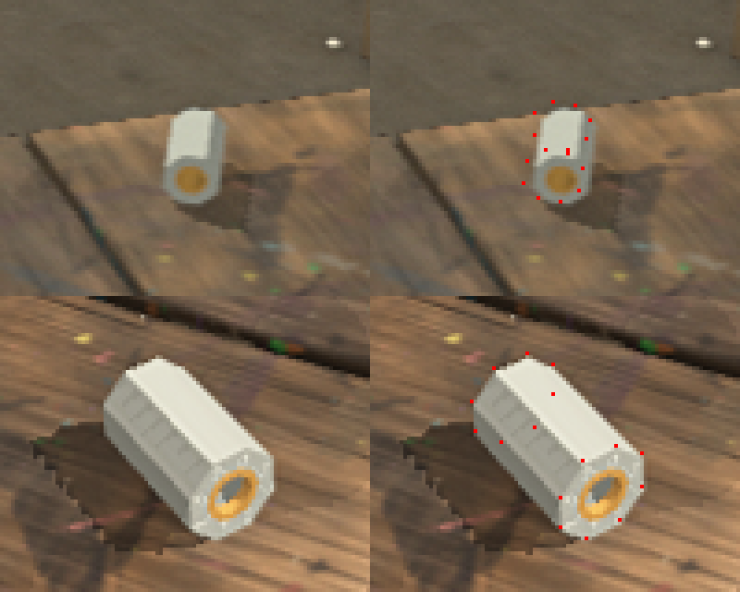

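View pics/g1.png

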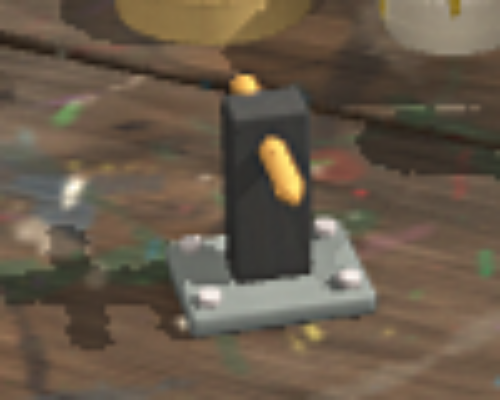

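The crops confirm both choices. The spacer axis is at about 119° with its centre near (0.463, 0.009), and the gauge is the dark post with brass pins. Next I'll move above the spacer for a wrist view.

```bash
cat > mv.py <<'E'
from h import *
from scipy.spatial.transform import Rotation as Ro
def to(pos,xang=None,R=None,hold=False):
    s=read_state();R0=Ro.from_rotvec(s['tcp_rot']);p0=np.array(s['tool_pos'])
    if xang is not None:
        a=np.radians(xang);x=np.array([np.cos(a),np.sin(a),0]);z=np.array([0,0,-1.]);R=Ro.from_matrix(np.c_[x,np.cross(z,x),z])
    if R is None:R=R0
    pos=np.array(pos,float)
    if hold: pos=pos+R.apply([0,0,hold_point_z])
    print('dp',(R0.inv().apply(pos-p0)*1000).round(1).tolist(),'rot',np.degrees((R0.inv()*R).as_rotvec()).round(1).tolist(),'xang',np.degrees(np.arctan2(*R0.apply([1,0,0])[[1,0]])).round(2))
E
python3 -c "
from mv import *
to([.42,-.32,.25],-20);to([.462,.009,.25],29)"
```

```text
dp [-216.1, -334.0, -35.3] rot [0.0, -0.0, -56.5] xang -76.55
dp [-526.3, -451.4, -35.4] rot [0.0, -0.0, -105.5] xang -76.55
```

Request:
servo_tool(dp=[[-216,-334,-35],[-216,-334,-35],[-216,-334,-35],[-216,-334,-35],[-216,-334,-35],[-216,-334,-35],[-216,-334,-35],[-216,-334,-35],[-216,-334,-35],[-216,-334,-35]], delta_rot=[[0,0,-56],[0,0,-56],[0,0,-56],[0,0,-56],[0,0,-56],[0,0,-56],[0,0,-56],[0,0,-56],[0,0,-56],[0,0,-56]], gripper=[95,95,95,95,95,95,95,95,95,95])

```text
time_s: 1.93
tool_pos: [0.422, -0.3173, 0.2503]
tcp_rot: [3.092, -0.557, 0.001]
ft_force: [0.2, -0.9, -0.0]
gripper_width: 0.998
```

```bash
python3 -c "
from mv import *
to([.462,.009,.25],29)"
```

```text
dp [-76.4, -319.8, 0.2] rot [0.0, -0.1, -49.4] xang -20.42
```

Request:
servo_tool(dp=[[-76,-320,0],[-76,-320,0],[-76,-320,0],[-76,-320,0],[-76,-320,0],[-76,-320,0],[-76,-320,0],[-76,-320,0],[-76,-320,0],[-76,-320,0]], delta_rot=[[0,0,-49.4],[0,0,-49.4],[0,0,-49.4],[0,0,-49.4],[0,0,-49.4],[0,0,-49.4],[0,0,-49.4],[0,0,-49.4],[0,0,-49.4],[0,0,-49.4]], gripper=[95,95,95,95,95,95,95,95,95,95])

```text
time_s: 2.77
tool_pos: [0.4612, 0.0078, 0.2497]
tcp_rot: [3.041, 0.788, 0.0]
ft_force: [0.1, -0.1, -0.6]
gripper_width: 1.001
```

```bash
python3 - <<'E'
from fit import *
r=snap('wrist','w1.png')
print([(d['confidence'],d['at'],proj(r,d['at'])) for d in spot_point('wrist','spacer_mid')])
x,f,d=fit(['wrist'],(.463,.009));print(x,np.degrees(x[2]),f)
im=cv2.imread('pics/w1.png')
for q in prism(x): cv2.circle(im,tuple(int(v) for v in proj(r,q)),2,(0,0,255),-1)
cv2.imwrite('pics/w1f.png',im)
E
```

```text
[(0.7, [0.4637, 0.0057, 0.0182], array([314.07253999, 208.7153462 ]))]
wrist 0.94 2698
[ 0.46364986  0.01001113 -1.0527334 ] -60.31718054321031 0.030890804597701105
```

View pics/w1f.png

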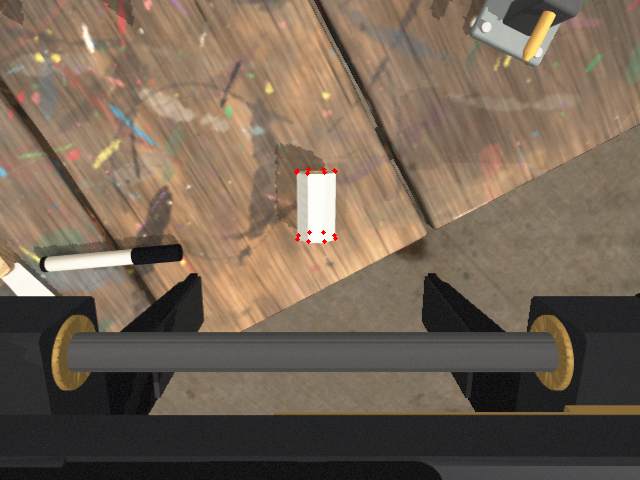

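The wrist view shows the spacer at (317,206). The fit is tight, at 3% mismatch: centre (0.4636, 0.010), axis −60.3°. The pen at (110,258) is clear of the fingers. I'll descend.

```bash
python3 -c "
from mv import *
to([.4636,.010,.06],29.7);to([.4636,.010,.005],29.7)"
```

```text
dp [4.5, -3.2, 189.6] rot [0.0, 0.0, -0.9] xang 28.75
dp [4.5, -3.2, 244.6] rot [0.0, 0.0, -0.9] xang 28.75
```

Request:
servo_tool(dp=[[4,-3,40],[4,-3,80],[4,-3,120],[4,-3,160],[4,-3,190],[4,-3,210],[4,-3,225],[4,-3,235],[4,-3,242],[4,-3,243]], delta_rot=[[0,0,-0.9],[0,0,-0.9],[0,0,-0.9],[0,0,-0.9],[0,0,-0.9],[0,0,-0.9],[0,0,-0.9],[0,0,-0.9],[0,0,-0.9],[0,0,-0.9]], gripper=[95,95,95,95,95,95,95,95,95,95])

```text
time_s: 3.8
tool_pos: [0.4629, 0.0098, 0.0056]
tcp_rot: [-3.037, -0.803, 0.002]
ft_force: [0.3, 0.5, 0.3]
gripper_width: 0.994
```

Request:
servo_tool(dp=[[0,0,0],[0,0,0],[0,0,0],[0,0,0],[0,0,0],[0,0,0],[0,0,0],[0,0,0]], delta_rot=[[0,0,0],[0,0,0],[0,0,0],[0,0,0],[0,0,0],[0,0,0],[0,0,0],[0,0,0]], gripper=[60,30,10,10,10,10,10,10])

```text
time_s: 4.47
tool_pos: [0.4633, 0.0108, 0.0067]
tcp_rot: [3.036, 0.807, 0.0]
ft_force: [0.2, -0.5, -0.5]
gripper_width: 0.496
```

Request:
servo_tool(dp=[[0,0,0],[0,0,0],[0,0,0],[0,0,0],[0,0,0]], delta_rot=[[0,0,0],[0,0,0],[0,0,0],[0,0,0],[0,0,0]], gripper=[10,10,10,10,10])

```text
time_s: 4.88
tool_pos: [0.4632, 0.0108, 0.0066]
tcp_rot: [3.036, 0.806, -0.0]
ft_force: [-0.1, 1.1, 1.7]
gripper_width: 0.372
```

Request:
servo_tool(dp=[[0,0,-20],[0,0,-60],[0,0,-100],[0,0,-120],[0,0,-120],[0,0,-120]], delta_rot=[[0,0,0],[0,0,0],[0,0,0],[0,0,0],[0,0,0],[0,0,0]], gripper=[10,10,10,10,10,10])

```text
time_s: 5.38
tool_pos: [0.4634, 0.0108, 0.1271]
tcp_rot: [3.035, 0.806, 0.003]
ft_force: [0.5, -0.2, -2.1]
gripper_width: 0.38
```

```bash
python3 - <<'E'
from mv import *
s=read_state();print(s['tool_pos'],s['gripper_width'])
r=snap('wrist','w2.png');q=snap('side','s2.png');spot=spot_point('side','spacer_mid');print([(d['confidence'],d['at']) for d in spot])
for c in('side','wrist'):
  for t in('gauge','pin_left_tip','pin_right_tip'): print(c,t,[(round(d['confidence'],2),np.round(d['at'],4)) for d in spot_point(c,t)])
E
```

```text
[0.46335199 0.01079026 0.1271049 ] 0.37979895311503986
[(0.88, [0.4606, 0.0097, 0.1373])]
side gauge [(0.51, array([ 5.412e-01,  4.912e-01, -1.000e-04]))]
side pin_left_tip [(0.58, array([0.5365, 0.2892, 0.0627]))]
side pin_right_tip [(0.57, array([0.5467, 0.197 , 0.0647]))]
wrist gauge []
wrist pin_left_tip []
wrist pin_right_tip [(0.72, array([0.5459, 0.1962, 0.0644]))]
```

View pics/w2.png

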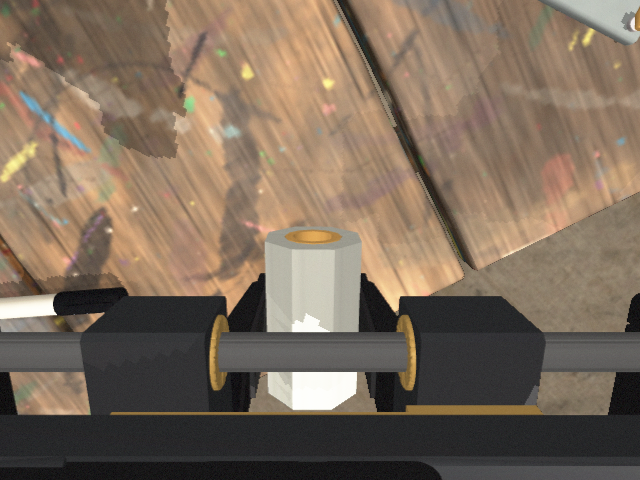

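View pics/s2.png

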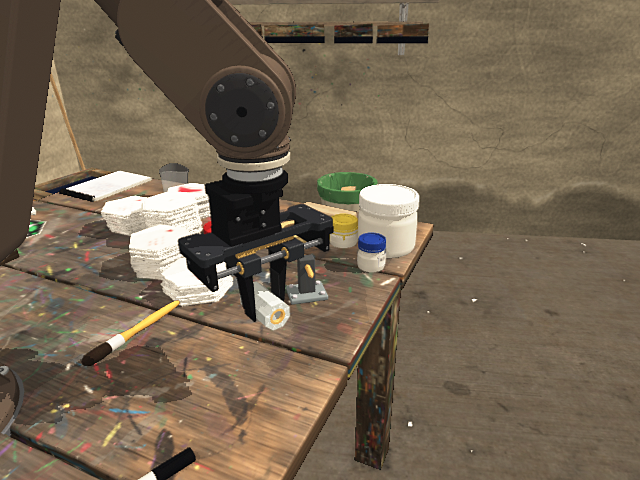

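The spacer is held; the opening is 36 mm and the bore at (313,237) faces tool −y, towards the gauge. Next I'll move in front of the right pin and refine its position.

```bash
python3 -c "
from mv import *
to([.5525,.125,.12],5.3)"
```

```text
dp [134.3, -54.8, 5.9] rot [-0.0, 0.1, 24.5] xang 29.75
```

Request:
servo_tool(dp=[[134,-55,6],[134,-55,6],[134,-55,6],[134,-55,6],[134,-55,6],[134,-55,6]], delta_rot=[[0,0,24.5],[0,0,24.5],[0,0,24.5],[0,0,24.5],[0,0,24.5],[0,0,24.5]], gripper=[10,10,10,10,10,10])

```text
time_s: 6.33
tool_pos: [0.5522, 0.126, 0.1198]
tcp_rot: [3.138, 0.148, -0.002]
ft_force: [-0.2, -0.7, -1.9]
gripper_width: 0.373
```

```bash
python3 - <<'E'
from mv import *
s=read_state();print(s['tool_pos'],s['tcp_rot'],s['qpos'],s['ft_force'])
r=snap('wrist','w3.png');q=snap('side','s3.png');snap('scene')
for c in('scene','side','wrist'):
  for t in('spacer_mid','gauge','pin_left_tip','pin_right_tip'): print(c,t,[(round(d['confidence'],2),np.round(d['at'],4).tolist(),) for d in spot_point(c,t)])
E
```

```text
[0.55223198 0.12598904 0.11977034] [ 3.13790201e+00  1.47790982e-01 -1.70472363e-03] [ 1.07767800e-01  5.23519221e-01  1.80312533e+00 -1.99740001e-04
  8.16044296e-01  1.37769618e-02] [-0.22669681 -0.69806849 -1.90205975]
scene spacer_mid [(0.72, [0.5481, 0.1203, 0.1287]), (0.68, [0.4068, 0.3946, 0.0017])]
scene gauge [(0.76, [0.5394, 0.2381, 0.0004])]
scene pin_left_tip [(0.75, [0.5363, 0.2876, 0.0653]), (0.64, [0.4627, 0.7064, 0.0614]), (0.54, [0.5507, 0.1248, 0.1298])]
scene pin_right_tip [(0.64, [0.5469, 0.189, 0.0641]), (0.58, [0.4477, 0.6133, 0.0653])]
side spacer_mid [(0.78, [0.5505, 0.1216, 0.1307]), (0.31, [0.6484, 0.4524, 0.0009])]
side gauge [(0.7, [0.54, 0.2421, 0.0003]), (0.64, [0.4617, 0.6596, -0.0047])]
side pin_left_tip [(0.62, [0.5373, 0.2886, 0.0658])]
side pin_right_tip [(0.76, [0.5489, 0.1951, 0.0641]), (0.59, [0.4455, 0.6134, 0.064])]
wrist spacer_mid [(0.57, [0.5523, 0.1246, 0.1326])]
wrist gauge [(0.87, [0.5407, 0.2428, -0.0021])]
wrist pin_left_tip []
wrist pin_right_tip [(0.57, [0.5453, 0.1975, 0.0637])]
```

View pics/w3.png

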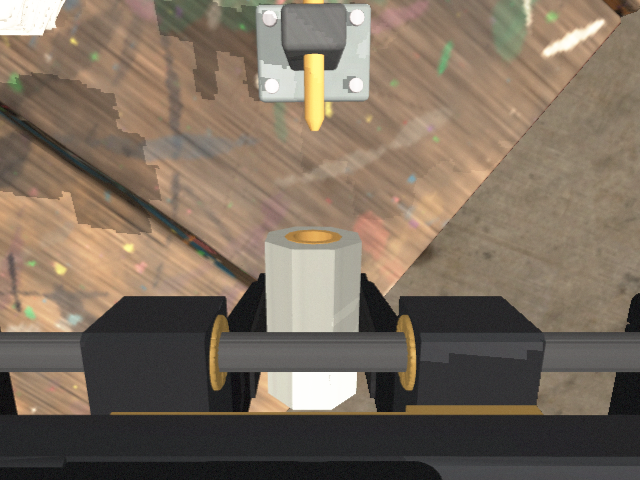

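The pin tip is at (315,130), parallel to the spacer axis, and the bore is at (313,237). I'll compute exact offsets from these pixels.

```bash
python3 - <<'E'
from mv import *
r=snap('wrist')
im=r['pixels'].astype(int);m=(im[...,0]>170)&(im[...,1]>120)&(im[...,2]<110)
m[:60]=0;m[140:]=0;m[:,:290]=0;m[:,340:]=0
for v in range(64,134,6):
    u=np.where(m[v])[0]; print(v,u.min() if len(u) else None,u.max() if len(u) else None,end='; ')
s=read_state();R=Ro.from_rotvec(s['tcp_rot'])
print()
for uv,z in(((315,131),.065),((313.5,75),.065),((313,237),s['tool_pos'][2]+.0114)):
    p=ray(r,uv,z);print(uv,p.round(4),'tool',(R.inv().apply(p-s['tool_pos'])*1000).round(1))
print(r['eye'])
mm=[d for d in masks_of('wrist','spacer_mid')][0]['region'];ys,xs=np.where(mm);print(ys.min(),ys.max(),xs.min(),xs.max())
E
```

```text
64 304 323; 70 304 309; 76 304 309; 82 304 309; 88 304 309; 94 304 309; 100 305 329; 106 305 323; 112 305 331; 118 306 322; 124 308 310; 130 None None; 
(315, 131) [0.5468 0.1943 0.065 ] tool [  0.9 -69.5  55.6]
(313.5, 75) [0.5435 0.2213 0.065 ] tool [  0.1 -96.7  55.6]
(313, 237) [0.5493 0.1548 0.132 ] tool [ -0.2 -30.  -11.4]
[0.54536721 0.19463258 0.29038472]
226 410 265 361
```

Request:
servo_tool(dp=[[0.8,0,30],[0.8,0,60],[0.8,0,66],[0.8,-10,66],[0.8,-20,66],[0.8,-28,66],[0.8,-28,66],[0.8,-28,66]], delta_rot=[[0,0,0],[0,0,0],[0,0,0],[0,0,0],[0,0,0],[0,0,0],[0,0,0],[0,0,0]], gripper=[10,10,10,10,10,10,10,10])

```text
time_s: 7.85
tool_pos: [0.5508, 0.154, 0.0558]
tcp_rot: [-3.138, -0.147, -0.003]
ft_force: [0.2, -0.5, -2.4]
gripper_width: 0.37
```

```bash
python3 - <<'E'
from mv import *
s=read_state();print(s['tool_pos'],s['ft_force'])
a=snap('side');b=snap('scene');w=snap('wrist')
P=np.array([.5465,.195,.065])
o=[]
for r,h in((a,30),(b,30),(w,75)):
    c=proj(r,P).astype(int) if h==30 else np.array([315,170]);im=cv2.cvtColor(r['pixels'],cv2.COLOR_RGB2BGR)
    o.append(cv2.resize(im[max(0,c[1]-h):c[1]+h,c[0]-h:c[0]+h],(266,266)))
cv2.imwrite('pics/a4.png',np.hstack(o))
E
```

```text
[0.55080923 0.15395944 0.0557786 ] [ 0.16293432 -0.50352035 -2.3560264 ]
```

View pics/a4.png

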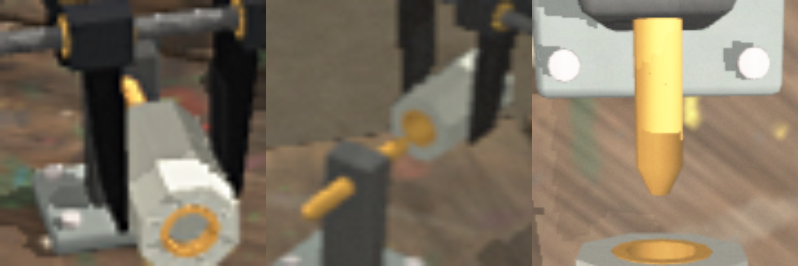

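The pin is lined up with the bore in all three crops. The tool is 2 mm high, so I'll lower it and advance slowly while feeling.

Request:
servo_tool(dp=[[0,0,2],[0,-4,2],[0,-7,2],[0,-9,2],[0,-11,2],[0,-13,2],[0,-15,2],[0,-17,2],[0,-18,2],[0,-18,2]], delta_rot=[[0,0,0],[0,0,0],[0,0,0],[0,0,0],[0,0,0],[0,0,0],[0,0,0],[0,0,0],[0,0,0],[0,0,0]], gripper=[10,10,10,10,10,10,10,10,10,10])

```text
time_s: 8.83
tool_pos: [0.5488, 0.1711, 0.0526]
tcp_rot: [3.138, 0.144, 0.0]
ft_force: [-0.8, 0.1, -1.1]
gripper_width: 0.378
```

Request:
servo_tool(dp=[[0,-2,0],[0,-4,0],[0,-6,0],[0,-8,0],[0,-8,0]], delta_rot=[[0,0,0],[0,0,0],[0,0,0],[0,0,0],[0,0,0]], gripper=[10,10,10,10,10])

```text
time_s: 9.25
tool_pos: [0.5481, 0.1792, 0.0526]
tcp_rot: [3.138, 0.144, 0.0]
ft_force: [-0.1, 0.4, -1.4]
gripper_width: 0.379
```

There's no force about 15 mm past the tip, so this looks like the deep end. I'll continue until it's home.

Request:
servo_tool(dp=[[0,-3,0],[0,-6,0],[0,-9,0],[0,-11,0],[0,-13,0],[0,-15,0],[0,-16,0],[0,-17,0],[0,-18,0],[0,-18,0]], delta_rot=[[0,0,0],[0,0,0],[0,0,0],[0,0,0],[0,0,0],[0,0,0],[0,0,0],[0,0,0],[0,0,0],[0,0,0]], gripper=[10,10,10,10,10,10,10,10,10,10])

```text
time_s: 10.08
tool_pos: [0.5465, 0.1969, 0.0526]
tcp_rot: [3.138, 0.144, 0.0]
ft_force: [0.2, -0.4, -1.5]
gripper_width: 0.377
```

Still free at y = 0.197. I'll push on gently until there's force.

Request:
servo_tool(dp=[[0,-1,0],[0,-2,0],[0,-3,0],[0,-3,0]], delta_rot=[[0,0,0],[0,0,0],[0,0,0],[0,0,0]], gripper=[10,10,10,10])

```text
time_s: 10.42
tool_pos: [0.5463, 0.1982, 0.0525]
tcp_rot: [3.136, 0.145, -0.001]
ft_force: [1.3, -13.7, -0.8]
gripper_width: 0.378
```

It's home with 13.7 N. I'll hold it there and check.

Request:
servo_tool(dp=[[0,0,0],[0,0,0],[0,0,0],[0,0,0],[0,0,0],[0,0,0]], delta_rot=[[0,0,0],[0,0,0],[0,0,0],[0,0,0],[0,0,0],[0,0,0]], gripper=[10,10,10,10,10,10])

```text
time_s: 10.92
tool_pos: [0.5463, 0.1981, 0.0525]
tcp_rot: [3.136, 0.144, -0.001]
ft_force: [1.7, -13.7, -0.8]
gripper_width: 0.373
```

```bash
python3 - <<'E'
from mv import *
s=read_state();print(s['tool_pos'],s['ft_force'],s['qpos'])
a=snap('side');b=snap('scene');w=snap('wrist')
P=np.array([.5465,.205,.065])
o=[]
for r,h in((a,30),(b,30),(w,75)):
    c=proj(r,P).astype(int) if h==30 else np.array([315,235]);im=cv2.cvtColor(r['pixels'],cv2.COLOR_RGB2BGR)
    o.append(cv2.resize(im[max(0,c[1]-h):c[1]+h,c[0]-h:c[0]+h],(266,266)))
cv2.imwrite('pics/a5.png',np.hstack(o))
E
```

```text
[0.54631957 0.19811473 0.05254784] [  1.68783609 -13.704279    -0.79396152] [ 0.23513226  0.63667211  1.81362255 -0.00296019  0.69220886  0.14562086]
```

View pics/a5.png

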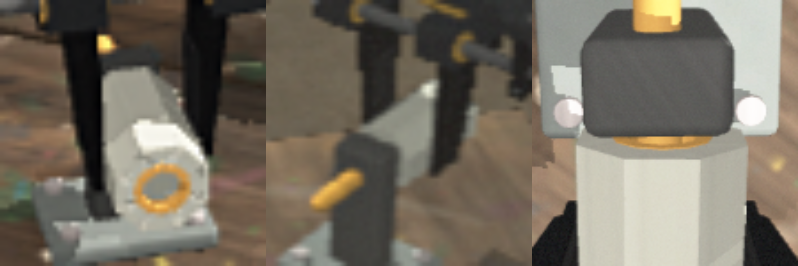

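The spacer is fully home: about 4 mm of pin shows in front of the post at (662,140), and 13.7 N was held for 0.5 s. The deep end is at tool −y. Now I'll withdraw, then lift.

Request:
servo_tool(dp=[[0,4,0],[0,10,0],[0,20,0],[0,35,0],[0,55,0],[0,75,0],[0,90,0],[0,100,-40],[0,110,-80],[0,120,-120]], delta_rot=[[0,0,0],[0,0,0],[0,0,0],[0,0,0],[0,0,0],[0,0,0],[0,0,0],[0,0,0],[0,0,0],[0,0,0]], gripper=[10,10,10,10,10,10,10,10,10,10])

```text
time_s: 11.9
tool_pos: [0.5567, 0.079, 0.1737]
tcp_rot: [-3.138, -0.143, 0.003]
ft_force: [1.7, -0.0, -2.2]
gripper_width: 0.374
```

Request:
servo_tool(dp=[[0,40,-40],[0,70,-80],[0,70,-120],[0,70,-150],[0,70,-150]], delta_rot=[[0,0,0],[0,0,0],[7,0,0],[14,0,0],[14,0,0]], gripper=[10,10,10,10,10])

```text
time_s: 12.32
tool_pos: [0.5652, 0.0073, 0.3289]
tcp_rot: [-2.89, -0.13, 0.003]
ft_force: [1.0, -0.5, -0.8]
gripper_width: 0.378
```

```bash
python3 - <<'E'
from mv import *
s=read_state();print(s['tool_pos'],s['tcp_rot'],s['qpos'].round(3),s['ft_force']);print(Ro.from_rotvec(s['tcp_rot']).as_matrix().round(2))
E
```

```text
[0.56518216 0.00731182 0.32892067] [-2.88972759e+00 -1.29645085e-01  2.70012166e-03] [-0.22   0.325  1.54   0.246  1.351 -0.372] [ 1.00204786 -0.52431846 -0.75169399]
[[ 1.    0.09 -0.01]
 [ 0.09 -0.97  0.25]
 [ 0.01 -0.25 -0.97]]
```

Tilting about +x raises the deep end and moves q4 the right way. I'll continue to horizontal.

```bash
python3 - <<'E'
from mv import *
R=Ro.from_matrix(np.c_[[1,0,0],[0,0,-1],[0,1,0]])
to([.60,.04,.30],R=R);to([.60,.04,.24],R=R)
E
```

```text
dp [37.3, -21.4, 35.6] rot [75.7, 4.0, 3.8] xang 5.07
dp [36.8, -6.6, 93.8] rot [75.7, 4.0, 3.8] xang 5.07
```

Request:
servo_tool(dp=[[37,-21,35],[37,-21,35],[37,-21,35],[37,-21,35],[37,-21,35],[37,-21,35],[37,-21,35]], delta_rot=[[7,0,0],[14,0.5,0.5],[21,1,1],[28,1.5,1.5],[35,2,2],[42,2.5,2.5],[45,2.5,2.5]], gripper=[10,10,10,10,10,10,10])

```text
time_s: 12.9
tool_pos: [0.5973, 0.0414, 0.2915]
tcp_rot: [-2.105, -0.033, 0.012]
ft_force: [-0.9, 1.0, -2.2]
gripper_width: 0.377
```

```bash
python3 - <<'E'
from mv import *
s=read_state();print(s['tool_pos'],s['qpos'].round(3),s['ft_force'])
R=Ro.from_matrix(np.c_[[1,0,0],[0,0,-1],[0,1,0]])
to([.60,.04,.30],R=R);to([.60,.04,.24],R=R)
snap('side','s6.png');snap('scene','sc6.png')
E
```

```text
[0.59732972 0.0413841  0.29153364] [-0.413  0.56   1.599  0.893  1.593 -0.723] [-0.86142349  0.96656301 -2.15025469]
dp [2.7, -6.5, -5.6] rot [30.6, 1.5, 0.7] xang 1.65
dp [2.4, 45.1, 25.0] rot [30.6, 1.5, 0.7] xang 1.65
```

View pics/sc6.png

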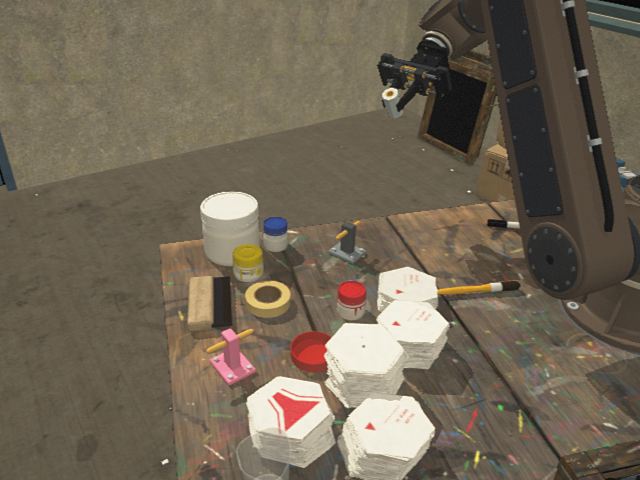

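The arm is clear, the bore at (390,93) is rotating upward, and the pots and tape haven't moved. I'll finish the tilt.

Request:
servo_tool(dp=[[1,8,6],[1,15,12],[1,25,16],[1,35,20],[1,45,25],[1,45,25],[1,45,25]], delta_rot=[[7,0.3,0],[14,0.6,0.2],[21,1,0.4],[28,1.5,0.7],[30.6,1.5,0.7],[30.6,1.5,0.7],[30.6,1.5,0.7]], gripper=[10,10,10,10,10,10,10])

```text
time_s: 13.58
tool_pos: [0.5993, 0.0415, 0.2416]
tcp_rot: [-1.581, -0.006, 0.002]
ft_force: [0.2, 0.5, -0.7]
gripper_width: 0.374
```

Request:
servo_tool(dp=[[0,0,0],[0,0,0],[0,0,0],[0,0,0],[0,0,0],[0,0,0]], delta_rot=[[0,0,0],[0,0,0],[0,0,0],[0,0,0],[0,0,0],[0,0,0]], gripper=[10,10,10,10,10,10])

```text
time_s: 14.08
tool_pos: [0.5993, 0.0411, 0.2427]
tcp_rot: [-1.578, -0.007, -0.001]
ft_force: [-0.6, -0.2, -1.1]
gripper_width: 0.376
```

```bash
python3 - <<'E'
from mv import *
s=read_state();print(s['tool_pos'],s['qpos'].round(3),s['joint_velocities'].round(3),s['ft_force'],s['gripper_width'])
R=Ro.from_rotvec(s['tcp_rot']);print('-y',-R.as_matrix()[:,1].round(3))
print('spacer est',R.apply([0,0,-.0114])+s['tool_pos'])
r=snap('side','s7.png');print([(d['confidence'],d['at']) for d in spot_point('side','spacer_mid')])
c=proj(r,s['tool_pos']).astype(int);
b=snap('scene','sc7.png');c2=proj(b,s['tool_pos']).astype(int)
for t in('pot_red','pot_blue','pot_yellow','tape'): print(t,[(round(d['confidence'],2),np.round(d['at'],3).tolist()) for d in spot_point('scene',t)][:1])
w=snap('wrist')
f=lambda r,c,h:cv2.cvtColor(cv2.resize(r['pixels'][max(0,c[1]-h):c[1]+h,max(0,c[0]-h):c[0]+h],(266,266)),cv2.COLOR_RGB2BGR)
cv2.imwrite('pics/a7.png',np.hstack([f(r,c,70),f(b,c2,50),f(w,(315,300),150)]))
E
```

```text
[0.59927328 0.041106   0.24271174] [-0.47   0.815  1.681  1.178  1.843 -0.987] [-0.001  0.009  0.001  0.002  0.    -0.003] [-0.56010567 -0.21212532 -1.09852158] 0.37645196619252475
-y [-0.005  0.007  1.   ]
spacer est [0.59932022 0.02970638 0.24279222]
[]
pot_red [(0.97, [0.407, 0.394, 0.002])]
pot_blue [(0.57, [0.686, 0.33, 0.001])]
pot_yellow [(0.6, [0.652, 0.453, -0.001])]
tape [(0.78, [0.544, 0.495, 0.002])]
```

View pics/a7.png

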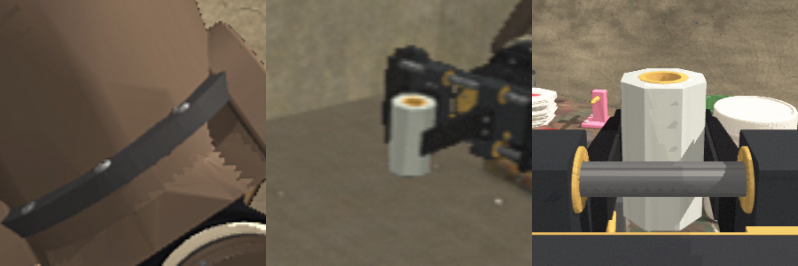

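It's upright, and the end that went on the pin is up. The centre is at 0.243 m, so I'll lower it about 20 mm and let it settle.

Request:
servo_tool(dp=[[0,5,0],[0,12,0],[0,18,0],[0,20,0],[0,20,0],[0,20,0],[0,20,0],[0,20,0],[0,20,0],[0,20,0]], delta_rot=[[0,0,0],[0,0,0],[0,0,0],[0,0,0],[0,0,0],[0,0,0],[0,0,0],[0,0,0],[0,0,0],[0,0,0]], gripper=[10,10,10,10,10,10,10,10,10,10])

```text
time_s: 15.32
tool_pos: [0.5994, 0.0409, 0.2225]
tcp_rot: [-1.577, -0.007, -0.0]
ft_force: [-0.1, 0.7, -1.6]
gripper_width: 0.377
```

```bash
python3 - <<'E'
from mv import *
s=read_state();R=Ro.from_rotvec(s['tcp_rot']);print(s['tool_pos'],-R.as_matrix()[:,1].round(3),s['joint_velocities'].round(3),s['gripper_width'],s['ft_force'])
print(sign_off())
E
```

```text
[0.59939927 0.0408946  0.22247744] [-0.005  0.006  1.   ] [-0.001  0.002  0.002  0.001 -0.002  0.001] 0.37658550209119074 [-0.0721671   0.73270509 -1.57709044]
the job is handed in; nothing more can be done
None
```

I found the deep end, pressed it home on the gauge, and handed the job in at about 15 s with the spacer held upright, deep hole up. `sign_off` gives no verdict, so the result below rests on my own checks.

- **Deep end:** I gripped the spacer by its upright flats and slid the end facing the gauge onto the right-hand pin of the grey gauge. It ran on freely and met resistance only about 32 mm past the tip. I held it there with 13.7 N for 0.5 s, and only a few millimetres of pin showed in the picture. I didn't need to test the other end.
- **Final pose:** After pulling it off I turned it so that end faces up. It is within about 0.5° of vertical, with its centre about 0.222 m above the table. It was still in the gripper at the 36 mm opening, joint speeds were near zero, and the gauge is well clear.
- **Bystanders:** The networks put the pots and tape within about 5 mm of their starting spots, which is about their measuring error.
- **Disagreements:**
  - The side camera could not see the spacer at the end because the arm blocked it, so the uprightness check rests on the scene and wrist pictures and the tool pose.
  - Bottoming out came about 3 mm further along than the pin tip the networks reported, which is within their error.

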